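# Uncover the loaf tin and slide it to the free cooling place

## Robot

A 6-joint arm with a two-finger parallel gripper is mounted at the origin on the work surface. World frame = base frame: x ahead of the robot, y to its left, z up, the work surface at z = 0. Lengths are in mm, angles in rad, forces in N, time in s.
With the tool pointing down it reaches from about 275 to 1000 mm from the base axis. Payload 8.4 kg.
Tool frame: the origin (TCP) lies midway between the tips of the shut fingers; the grasp point (between the pads) lies 19 mm behind it; z points along the fingers, y is the line along which they close (so a half turn about z gives the same grasp; the last joint's range is limited). The gripper opens to 85 mm and grips with 20 to 120 N. Pads are 22 mm wide; open, the fingers measure 114 mm over their backs; the gripper's body (76 mm by 85 mm) begins 54 mm behind the grasp point. The pads swing forward as they close: fully open they stand 13 mm farther back than shut.
Start: joints at [1.167, 0.353, 1.633, -0, 1.155, -0.002], TCP at [244.421, 575.227, 231.281] pointing down, gripper open.
Joint ranges: [-2.63, 2.63], [-0.92, 2.1], [0.06, 2.66], [-1.3, 4.44], [0, 2.69], [-3.02, 3.02]. Speed limits (rad/s): [2.22, 2.22, 2.79, 3.14, 3.14, 3.14].

## Interface

Orientations are given as [roll, pitch, yaw] about the fixed x, y, z axes, in that order (R = Rz(yaw) Ry(pitch) Rx(roll)).
In Python, from rig import r, cams gives the robot as it stands. The module is installed in compiled form; this text tells all that it offers.
- The arm moves only by the tool send_rows, never from a script. Its argument "targets" is one flat list of numbers, 7 for each row, row after row: the shift along the tool's x, y, z in m, then the turn, a rotation vector about the tool's x, y, z in rad, then the opening, from -1 (shut) to 1 (fully open). In form: [tx, ty, tz, wx, wy, wz, fingers, tx, ty, tz, wx, wy, wz, fingers, ...]. A call has 1 to 12 rows; each row is the pose to reach, as a shift and turn from the pose commanded when the call began, along the tool's axes at that moment; what a row does not reach only later rows make up. A row lasts 1/12 s, in which the tool goes at most 41.7 mm and 7.16 degrees, less where a joint would pass 70% of its speed; a pose out of reach is approached as far as the arm can. A call with a gripper value outside its range is refused whole. The fingers move at their own pace and stop on an object; "grip_force" is the grip in N (left out, the last holds). Time passes only in rows, so rows that repeat a pose let the fingers close. It gives the time, the measured TCP pose, the force, the opening and the grip force at its end, in the units of the state.
- r.sense(): the state, without advancing time (a new reading comes with each control period).
- cams.grab_frame(name): name is "scene" or "top" or "wrist"; returns a dict with "color" (480x640x3 uint8, blue, green, red), "fx", "fy", "cx", "cy" (pixels), "xyz" and "attitude" of the camera in the world. Camera axes: x right, y down, z forward; pixel columns grow to the right and rows downward; lengths in mm; the calibration is good to about 2 mm. A picture is of the moment at which its call begins. There is no depth.
- r.sign_off(): hands the job in; it is judged then, once.
The state is a dict: "clock": time; "qpos": joint angles; "qvel": joint speeds; "joint_efforts": joint torques, N m; "eef_pos": TCP position; "tcp_rot": TCP orientation; "contact_force": force on the tool from outside, world axes, zero at the start; "wrist_torque": the same for the moment, N m; "opening": opening from 0.0 (shut) to 1.0 (fully open); "grasp_force": force on a finger pad.
Only numpy, scipy, OpenCV 4.12 (cv2) and the standard library are available. Lean on these libraries where they do the work, as an engineer would, in place of code of your own. Each camera call takes 0.05 s, during which the arm holds its last target. There are 200 camera calls.

## Task

The covered loaf tin has just come out of the oven: lift its lid off by the wooden grip and set it down gently, flat in the middle of whichever wooden board is empty. Then slide the uncovered tin along the track, without lifting it, to whichever end of the track is free, until it stands right against the red stop there. Leave the other tin, the other lid, the bowl and the jar where they are.

Things in the scene. Friction and masses are not known exactly. Their poses are not given: they have to be found in the camera images.
- track: Fixed cooling track, a channel along its y, 125 x 680 mm. Origin: centre of underside, z up. Floor at z = 12 mm; side rails to z = 30 mm, 103 mm apart inside (tin: 4 mm play a side); at each end a red stop, 55 mm high, inner face at y = +322 or -322 mm: a tin against it has its centre at y = +252 or -252 mm. One end is taken by the other tin; at the free end a flat wire grid shows on the floor.
- tin: The covered tin, black steel, standing on the track's floor somewhere about its middle, between the rails, at the start under the lid. 95 mm (x) by 140 mm (y) by 85 mm high, square-cornered, with a baked loaf in it whose flat golden top lies 6 mm below the rim. Origin: centre of the underside, z up. Tin and loaf weigh about 0.6 kg.
- parked_tin: The other tin, same black steel, uncovered, at one end of the track (which end varies). 95 mm (x) by 140 mm (y) by 85 mm high, square-cornered, with a baked loaf in it whose flat golden top lies 6 mm below the rim. Origin: centre of the underside, z up.
- lid: The lid on the covered tin. Steel cap 107 (x) x 152 mm (y): 4 mm plate on a 12 mm skirt that hangs loosely (3 mm play) round a tin's rim. Origin: centre of the skirt's lower edge, z up; plate top at z = 16 mm. Wooden grip bar, 16 mm wide (x), 76 mm long (y), z = 31 to 53 mm, on two studs: close the fingers along x. Sits with its origin 73 mm above the tin's; 0.16 kg.
- lid_b: The other lid, the same, already lying on one of the two wooden boards (which one varies). Steel cap 107 (x) x 152 mm (y): 4 mm plate on a 12 mm skirt that hangs loosely (3 mm play) round a tin's rim. Origin: centre of the skirt's lower edge, z up; plate top at z = 16 mm. Wooden grip bar, 16 mm wide (x), 76 mm long (y), z = 31 to 53 mm, on two studs: close the fingers along x. 
- board_1: The left (+y) one of two alike fixed wooden boards on the bench, on the robot's side of the track; 150 mm (x) by 200 mm (y), 10 mm thick. Origin: centre of the underside, z up. A lid lying on it has its origin at z = 10 mm. The empty board shows a flat scorched ring mark.
- board_2: The right (-y) one of the two wooden boards, alike. 150 mm (x) by 200 mm (y), 10 mm thick. Origin: centre of the underside, z up.
- bowl: Loose steel mixing bowl, 150 mm across, 70 mm high, standing on the bench beyond one end of the track. Origin: centre of the underside.
- jar: Loose lidded glass jar, 80 mm across, 110 mm high, standing on the bench beyond one end of the track. Origin: centre of the underside.

How it is judged:
By the outcome, as a careful person would: the job done as asked, in the order asked, and still so for the second after the job is handed in, with the robot touching nothing.
It also fails if it takes over 64 s, if anything falls off the work surface, if the arm or the gripper's body presses on something with over 40 N, if the wrist force passes 120 N, or if a joint passes its speed limit or range.

## Working session

There is one attempt and no reset: what is moved stays moved. The work goes in short steps, Python scripts to look and compute and a tool call to move; the robot and the scene stay as the last step left them, time stands still between calls to the robot, and variables do not carry over. Pictures are saved under pics/ and viewed, at most 11 in all, crops included, and the job is handed in when it is done.

Besides the shell and the picture viewer there is one more tool, called after "Call:" by a JSON object that holds its "op" and its "data", one argument or row to a line. send_rows: Moves the arm, as the interface text tells. Its arguments: {"type":"object","properties":{"targets":{"type":"array"},"grip_force":{"type":"number"}},"required":["targets"]}

```bash
mkdir -p pics; python3 - <<'E'
from rig import r,cams
import cv2
print(r.sense())
for n in("top","scene"):
    f=cams.grab_frame(n); cv2.imwrite(f"pics/{n}0.png",f["color"]); print({k:v for k,v in f.items() if k!="color"})
E
```

```text
{'clock': 0.0, 'qpos': array([ 1.16663699e+00,  3.53655540e-01,  1.63416738e+00, -1.67479497e-05,
        1.15519229e+00, -2.39469959e-03]), 'qvel': array([-4.16939288e-04,  7.61105113e-05,  8.20881498e-04,  2.85722502e-03,
        1.36278190e-03, -1.20266092e-03]), 'joint_efforts': array([ 8.73891058e-04, -6.05267715e+01, -3.42047954e+01,  2.46215104e-04,
        9.58372140e-03,  8.49311341e-07]), 'eef_pos': array([244.20949572, 574.77791234, 230.54284159]), 'tcp_rot': array([-3.14017007e+00,  1.19059760e-05,  2.73983480e+00]), 'contact_force': array([ 0.4462999 ,  0.60377389, -0.09796489]), 'wrist_torque': array([-0.03936096, -0.03705089,  0.00190872]), 'grasp_force': 0.0, 'opening': 1.0016514247447108}
{'fx': 559.1850519671682, 'fy': 559.1850519671682, 'cx': 324.2272864131598, 'cy': 245.80848967078572, 'xyz': array([ 372.05594832,  -13.91548968, 1687.15769153]), 'attitude': array([-3.06442561,  0.00315454, -1.57475336])}
{'fx': 581.0312967987494, 'fy': 581.0312967987494, 'cx': 308.17652439657644, 'cy': 244.10236177635403, 'xyz': array([1127.54335583, -821.4897424 , 1116.55205513]), 'attitude': array([-2.35216709, -0.00927751,  0.67710157])}
```

View pics/top0.png

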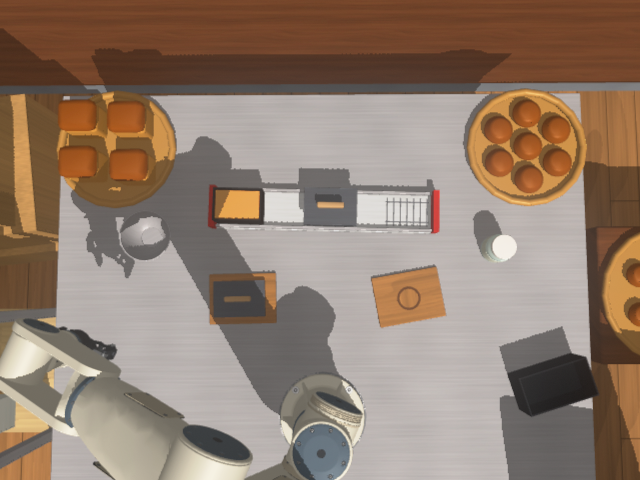

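View pics/scene0.png

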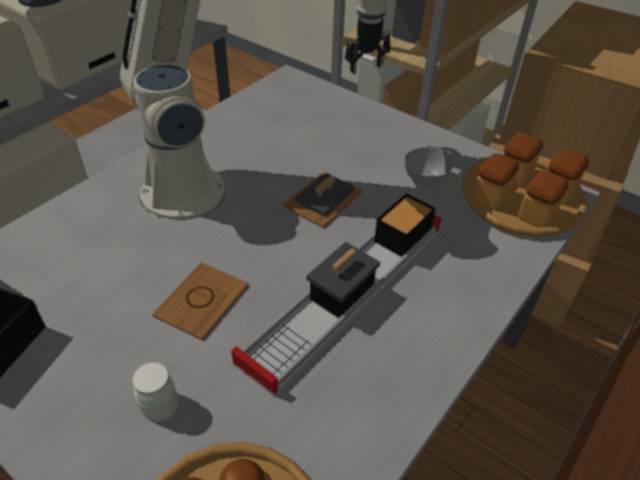

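The top view shows the covered tin's grip at about (330,203), the parked tin at the left (+y) end, the wire grid at the right end by the red stop at (436,211), and the empty board at (408,297). So the free end is -y and the target is board_2.

```bash
cat > h.py <<'E'
import cv2,numpy as np
from rig import r,cams
from scipy.spatial.transform import Rotation as R
def ray(f,uv,z):
    d=R.from_euler('xyz',f["attitude"]).as_matrix()@np.array([(uv[0]-f["cx"])/f["fx"],(uv[1]-f["cy"])/f["fy"],1])
    return (f["xyz"]+d*(z-f["xyz"][2])/d[2])[:2]
def blobs(f,lo,hi,roi,amin=30):
    x0,y0,x1,y1=roi
    m=cv2.inRange(cv2.cvtColor(f["color"][y0:y1,x0:x1],cv2.COLOR_BGR2HSV),lo,hi)
    c=[a+[x0,y0] for a in cv2.findContours(m,cv2.RETR_EXTERNAL,cv2.CHAIN_APPROX_NONE)[0] if cv2.contourArea(a)>=amin]
    return sorted(c,key=cv2.contourArea,reverse=True)
def rect(f,c,z):
    p=np.array([ray(f,q[0],z) for q in c],np.float32)
    (cx,cy),(w,h),a=cv2.minAreaRect(p)
    if w>h: w,h,a=h,w,a-90   # long side is local y
    return np.round([cx,cy,w,h,(a+90)%180-90],1)
E
python3 - <<'E'
from h import *
f=cams.grab_frame("top")
for c in blobs(f,(0,150,80),(6,255,255),(195,170,450,240))+blobs(f,(170,150,80),(180,255,255),(195,170,450,240)): print("red",rect(f,c,55))
for c in blobs(f,(5,60,90),(25,255,255),(365,255,455,335),500): print("board",rect(f,c,10))
for c in blobs(f,(5,60,90),(25,255,255),(300,185,360,225)): print("grip",rect(f,c,138),c.min(0),c.max(0))
for c in blobs(f,(5,60,90),(25,255,255),(212,190,264,222)): print("loaf",rect(f,c,91))
for c in blobs(f,(5,60,90),(25,255,255),(205,265,280,330)): print("board1/lidb",rect(f,c,10))
g=f["color"][180:236,295:365]; cv2.imwrite("pics/c1.png",cv2.resize(np.hstack([g]),None,fx=8,fy=8,interpolation=0))
s=cams.grab_frame("scene")
for c in blobs(s,(5,60,90),(25,255,255),(320,240,365,285)): print("scene grip",rect(s,c,138))
for c in blobs(s,(5,60,90),(25,255,255),(145,255,255,345),500): print("scene board",rect(s,c,10))
E
```

```text
red [ 599.3 -338.1   17.3  124.9   86.2]
red [615.9 323.8  17.6 122.  -89.4]
board [ 348.7 -258.6  150.3  200.4   10.2]
grip [607.9 -26.1  17.6  73.2  -2.8] [[317 201]] [[343 208]]
loaf [617.3 241.7  84.3 129.4  -1.6]
board1/lidb [346.3 235.8 150.4 200.4   1. ]
scene grip [608.8 -30.4  15.5  79.2  -1.7]
scene board [ 349.3 -261.3  147.2  201.7   10. ]
```

View pics/c1.png

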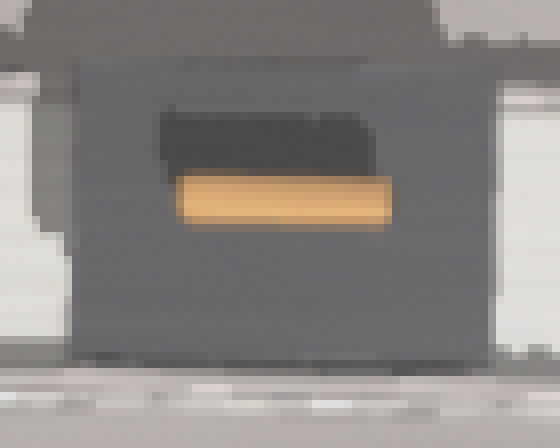

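The grip bar is cleanly isolated in the crop, spanning (317..343, 201..208), and the track fit is consistent with the drawing (stops 662 mm apart). Now a planner that turns world goals into tool-axis shifts.

```bash
cat >> h.py <<'E'
def go(x,y,z,yaw):
    """shift (m) and turn (rad) along the tool's axes to reach a tool-down pose; yaw in deg = lid's yaw"""
    s=r.sense(); A=R.from_euler('xyz',s["tcp_rot"])
    B=R.from_euler('xyz',[np.pi,0,np.deg2rad(90+yaw)])
    print(np.round(A.inv().apply(np.array([x,y,z])-s["eef_pos"])/1000,4),np.round((A.inv()*B).as_rotvec(),4))
E
python3 -c "
from h import *
go(608,-28,235,-2)"
```

```text
[-0.5705 -0.4127 -0.0038] [-8.0000e-04  5.0000e-04  1.2039e+00]
```

Call:
{"op": "send_rows", "data": {
  "targets": [-0.57, -0.413, -0.004, -0.001, 0, 1.204, 1, -0.57, -0.413, -0.004, -0.001, 0, 1.204, 1, -0.57, -0.413, -0.004, -0.001, 0, 1.204, 1, -0.57, -0.413, -0.004, -0.001, 0, 1.204, 1, -0.57, -0.413, -0.004, -0.001, 0, 1.204, 1, -0.57, -0.413, -0.004, -0.001, 0, 1.204, 1, -0.57, -0.413, -0.004, -0.001, 0, 1.204, 1, -0.57, -0.413, -0.004, -0.001, 0, 1.204, 1, -0.57, -0.413, -0.004, -0.001, 0, 1.204, 1, -0.57, -0.413, -0.004, -0.001, 0, 1.204, 1, -0.57, -0.413, -0.004, -0.001, 0, 1.204, 1, -0.57, -0.413, -0.004, -0.001, 0, 1.204, 1]
}}

```text
clock: 1.2
eef_pos: [503.0, 144.9, 234.3]
tcp_rot: [3.141, -0.001, 1.535]
contact_force: [0.6, 1.4, -0.1]
opening: 0.993
grasp_force: 0.0
```

```bash
python3 -c "
from h import *
go(608,-28,235,-2)"
```

```text
[-0.169   0.1111 -0.0007] [ 0.001  -0.0006 -0.0007]
```

Call:
{"op": "send_rows", "data": {
  "targets": [-0.168, 0.111, 0, 0, 0, 0, 1, -0.168, 0.111, 0, 0, 0, 0, 1, -0.168, 0.111, 0, 0, 0, 0, 1, -0.168, 0.111, 0, 0, 0, 0, 1, -0.168, 0.111, 0, 0, 0, 0, 1, -0.168, 0.111, 0, 0, 0, 0, 1, -0.168, 0.111, 0, 0, 0, 0, 1, -0.168, 0.111, 0, 0, 0, 0, 1]
}}

```text
clock: 1.87
eef_pos: [606.9, -24.8, 233.7]
tcp_rot: [-3.141, -0.001, 1.535]
contact_force: [-0.8, -0.2, 1.3]
opening: 0.996
grasp_force: 0.0
```

```bash
python3 - <<'E'
from h import *
f=cams.grab_frame("wrist"); cv2.imwrite("pics/w1.png",f["color"]); s=r.sense()
print(s["clock"],s["eef_pos"],s["tcp_rot"],f["xyz"],f["attitude"])
for c in blobs(f,(5,60,90),(25,255,255),(0,0,640,480),300): print(rect(f,c,138),c.min(0),c.max(0))
E
```

```text
1.9167 [606.70944072 -24.21948756 233.81259962] [-3.14137472e+00 -8.69490404e-04  1.53601465e+00] [608.8422777   49.83231186 375.46902149] [ 2.84471795e+00  1.24960630e-03 -3.59595761e-02]
[ 433.6 -106.6   44.9   97.5  -80. ] [[ 34 314]] [[161 379]]
[454.3 115.4  21.1  70.2  87.9] [[0 0]] [[119  41]]
[608.5 -23.9  15.3  76.   -1.4] [[318 185]] [[340 290]]
[ 420.9 -207.8   20.6   37.5  -80.2] [[ 97 442]] [[138 466]]
[ 839.8 -140.1   12.3   75.5   12.2] [[623 329]] [[639 409]]
```

View pics/w1.png

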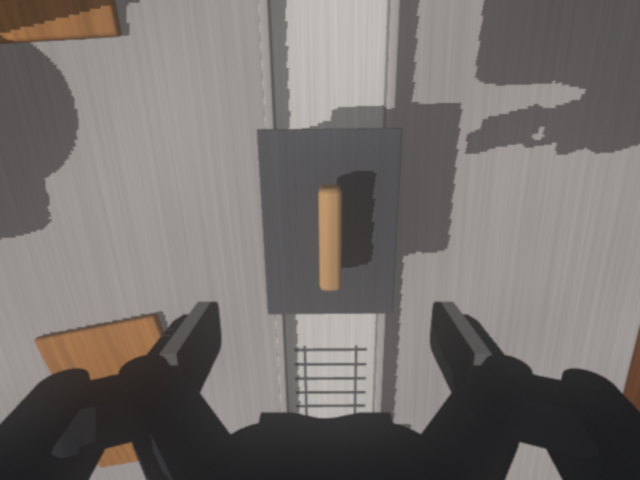

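The wrist view shows the bar at (329,238) between the open fingers; three views agree on about (608.5, -25.5). Descending.

```bash
python3 -c "
from h import *
go(608.5,-25.5,109,-1.6)"
```

```text
[-0.0013  0.0019  0.1248] [-0.0002 -0.0009 -0.0069]
```

Call:
{"op": "send_rows", "data": {
  "targets": [-0.001, 0.002, 0.03, 0, 0, -0.007, 1, -0.001, 0.002, 0.055, 0, 0, -0.007, 1, -0.001, 0.002, 0.08, 0, 0, -0.007, 1, -0.001, 0.002, 0.1, 0, 0, -0.007, 1, -0.001, 0.002, 0.115, 0, 0, -0.007, 1, -0.001, 0.002, 0.125, 0, 0, -0.007, 1, -0.001, 0.002, 0.125, 0, 0, -0.007, 1, -0.001, 0.002, 0.125, 0, 0, -0.007, -0.5, -0.001, 0.002, 0.125, 0, 0, -0.007, -1, -0.001, 0.002, 0.125, 0, 0, -0.007, -1, -0.001, 0.002, 0.125, 0, 0, -0.007, -1, -0.001, 0.002, 0.125, 0, 0, -0.007, -1],
  "grip_force": 50
}}

```text
clock: 2.92
eef_pos: [609.9, -25.9, 109.9]
tcp_rot: [3.14, -0.001, 1.543]
contact_force: [0.8, 0.1, -0.5]
opening: 0.299
grasp_force: 0.0
```

Call:
{"op": "send_rows", "data": {
  "targets": [0, 0, 0, 0, 0, 0, -1, 0, 0, 0, 0, 0, 0, -1, 0, 0, 0, 0, 0, 0, -1, 0, 0, 0, 0, 0, 0, -1, 0, 0, 0, 0, 0, 0, -1]
}}

```text
clock: 3.33
eef_pos: [610.0, -26.0, 109.8]
tcp_rot: [3.14, -0.001, 1.543]
contact_force: [0.6, -0.4, 6.0]
opening: 0.179
grasp_force: 50.0
```

Call:
{"op": "send_rows", "data": {
  "targets": [0, 0, -0.003, 0, 0, 0, -1, 0, 0, -0.007, 0, 0, 0, -1, 0, 0, -0.012, 0, 0, 0, -1, 0, 0, -0.02, 0, 0, 0, -1, 0, 0, -0.03, 0, 0, 0, -1, 0, 0, -0.045, 0, 0, 0, -1, 0, 0, -0.06, 0, 0, 0, -1, 0, 0, -0.08, 0, 0, 0, -1, 0, 0, -0.09, 0, 0, 0, -1, 0, 0, -0.1, 0, 0, 0, -1, 0, 0, -0.1, 0, 0, 0, -1, 0, 0, -0.1, 0, 0, 0, -1]
}}

```text
clock: 4.33
eef_pos: [609.4, -25.9, 209.4]
tcp_rot: [3.14, -0.001, 1.543]
contact_force: [-0.4, 0.3, -2.6]
opening: 0.181
grasp_force: 49.0
```

```bash
python3 - <<'E'
from h import *
f=cams.grab_frame("wrist"); cv2.imwrite("pics/w2.png",f["color"])
for c in blobs(f,(5,60,90),(25,255,255),(250,100,400,400),200): print(rect(f,c,234),c.min(0),c.max(0))
t=cams.grab_frame("top")
for c in blobs(t,(5,60,90),(25,255,255),(290,185,365,225)): print("loaf?",rect(t,c,91),c.min(0),c.max(0))
go(349,-260,180,10.1)
E
```

```text
[608.7 -18.8  16.3  69.3  -1.6] [[302 230]] [[348 399]]
[-0.2413 -0.2531  0.0282] [-0.0006 -0.0006 -0.2043]
```

View pics/w2.png

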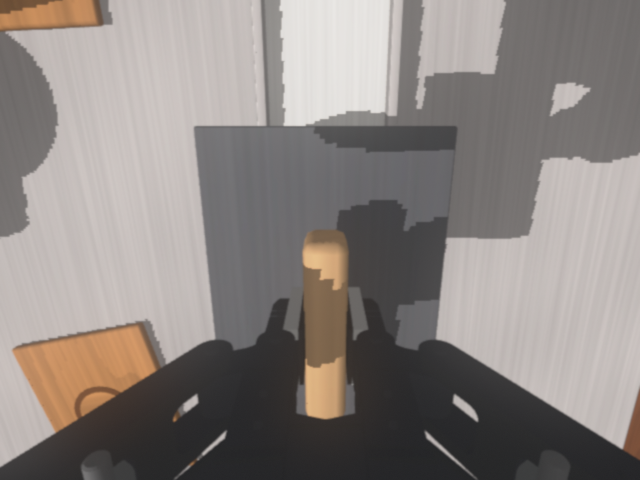

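The lid is held level and symmetrically (bar from (325,230) to (325,415)). Carrying it to board_2.

Call:
{"op": "send_rows", "data": {
  "targets": [-0.01, -0.011, 0, 0, 0, -0.01, -1, -0.03, -0.032, 0, 0, 0, -0.03, -1, -0.055, -0.058, 0, 0, 0, -0.05, -1, -0.08, -0.084, 0, 0, 0, -0.07, -1, -0.105, -0.11, 0, 0, 0, -0.09, -1, -0.13, -0.136, 0, 0, 0, -0.11, -1, -0.155, -0.162, 0, 0, 0, -0.13, -1, -0.18, -0.188, 0, 0, 0, -0.15, -1, -0.205, -0.214, 0, 0, 0, -0.17, -1, -0.225, -0.235, 0.01, 0, 0, -0.19, -1, -0.238, -0.248, 0.02, 0, 0, -0.2, -1, -0.242, -0.253, 0.028, 0, 0, -0.204, -1]
}}

```text
clock: 5.43
eef_pos: [347.3, -261.7, 179.6]
tcp_rot: [-3.141, -0.001, 1.745]
contact_force: [0.2, -0.0, -1.9]
opening: 0.178
grasp_force: 49.1
```

Call:
{"op": "send_rows", "data": {
  "targets": [0, 0, 0.02, 0, 0, 0, -1, 0, 0, 0.045, 0, 0, 0, -1, 0, 0, 0.07, 0, 0, 0, -1, 0, 0, 0.09, 0, 0, 0, -1, 0, 0, 0.1, 0, 0, 0, -1, 0, 0, 0.11, 0, 0, 0, -1, 0, 0, 0.11, 0, 0, 0, -1, 0, 0, 0.11, 0, 0, 0, -1]
}}

```text
clock: 6.1
eef_pos: [349.5, -260.0, 70.1]
tcp_rot: [-3.141, -0.002, 1.747]
contact_force: [-0.1, 0.3, -1.3]
opening: 0.177
grasp_force: 49.0
```

```bash
python3 - <<'E'
from h import *
t=cams.grab_frame("top"); s=cams.grab_frame("scene")
for c in blobs(t,(5,60,90),(25,255,255),(290,185,365,225)): print("loaf",rect(t,c,91))
cv2.imwrite("pics/s3.png",np.hstack([cv2.resize(s["color"][230:380,100:300],(400,300)),cv2.resize(t["color"][180:330,290:490],(400,300))]))
print(r.sense()); go(349,-261.5,36,10.1)
E
```

```text
loaf [ 6.091e+02 -2.640e+01  8.410e+01  1.267e+02 -4.000e-01]
{'clock': 6.2, 'qpos': array([-6.44017033e-01,  3.07453404e-01,  2.15626505e+00,  1.47742829e-03,
        6.77307446e-01, -8.21402477e-01]), 'qvel': array([-0.00210836, -0.01195575, -0.00176451,  0.00062863, -0.00136398,
       -0.00110162]), 'joint_efforts': array([ 4.10386256e-02, -4.40992427e+01, -2.12429827e+01,  7.45766389e-03,
        2.06183398e-02,  7.62991374e-03]), 'eef_pos': array([ 350.19469916, -260.65592457,   71.05882265]), 'tcp_rot': array([ 3.14052861e+00, -2.16628634e-04,  1.74703084e+00]), 'contact_force': array([-0.03439478,  0.27651301, -1.14404994]), 'wrist_torque': array([-0.04172462, -0.01866145, -0.0167309 ]), 'grasp_force': 49.036014676094055, 'opening': 0.1734035661172556}
[-0.0006 -0.0014  0.0351] [ 0.0011 -0.0002 -0.    ]
```

View pics/s3.png

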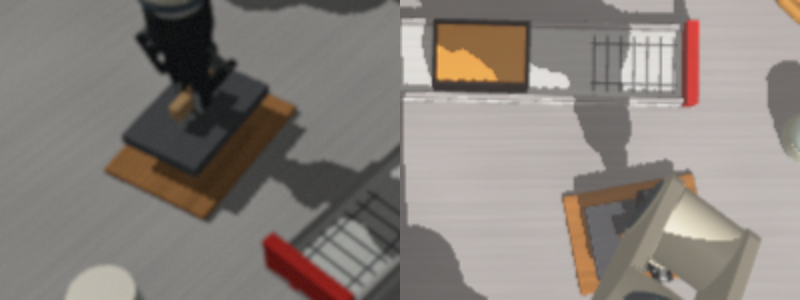

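The tin stayed put (609,-26), uncovered. The lid hovers centred over board_2, so I'm lowering it gently.

Call:
{"op": "send_rows", "data": {
  "targets": [0, -0.001, 0.01, 0, 0, 0, -1, 0, -0.001, 0.02, 0, 0, 0, -1, 0, -0.001, 0.026, 0, 0, 0, -1, 0, -0.001, 0.03, 0, 0, 0, -1, 0, -0.001, 0.031, 0, 0, 0, -1, 0, -0.001, 0.032, 0, 0, 0, -1, 0, -0.001, 0.033, 0, 0, 0, -1, 0, -0.001, 0.034, 0, 0, 0, -1]
}}

```text
clock: 6.87
eef_pos: [349.1, -261.0, 37.1]
tcp_rot: [3.14, 0.0, 1.747]
contact_force: [1.1, 0.6, -2.1]
opening: 0.179
grasp_force: 49.2
```

Call:
{"op": "send_rows", "data": {
  "targets": [0, 0, 0.0005, 0, 0, 0, -1, 0, 0, 0.001, 0, 0, 0, -1, 0, 0, 0.001, 0, 0, 0, -1]
}}

```text
clock: 7.12
eef_pos: [348.9, -260.8, 35.8]
tcp_rot: [3.141, -0.0, 1.747]
contact_force: [0.3, 0.3, -2.4]
opening: 0.175
grasp_force: 49.2
```

Call:
{"op": "send_rows", "data": {
  "targets": [0, 0, 0.0005, 0, 0, 0, -1, 0, 0, 0.001, 0, 0, 0, -1, 0, 0, 0.001, 0, 0, 0, -1]
}}

```text
clock: 7.37
eef_pos: [348.9, -260.9, 34.8]
tcp_rot: [3.141, -0.0, 1.747]
contact_force: [0.3, -0.1, -1.6]
opening: 0.18
grasp_force: 49.2
```

Call:
{"op": "send_rows", "data": {
  "targets": [0, 0, 0.0005, 0, 0, 0, -1, 0, 0, 0.0005, 0, 0, 0, -1]
}}

```text
clock: 7.53
eef_pos: [348.9, -260.9, 34.8]
tcp_rot: [3.141, -0.0, 1.747]
contact_force: [-1.3, 1.9, 9.2]
opening: 0.177
grasp_force: 50.7
```

Contact (9 N up). Release and rise.

Call:
{"op": "send_rows", "data": {
  "targets": [0, 0, 0, 0, 0, 0, -0.5, 0, 0, 0, 0, 0, 0, -0.2, 0, 0, 0, 0, 0, 0, 0.2, 0, 0, 0, 0, 0, 0, 0.6, 0, 0, 0, 0, 0, 0, 0.6, 0, 0, 0, 0, 0, 0, 0.6, 0, 0, -0.005, 0, 0, 0, 0.6, 0, 0, -0.02, 0, 0, 0, 0.6, 0, 0, -0.05, 0, 0, 0, 0.6, 0, 0, -0.09, 0, 0, 0, 0.6, 0, 0, -0.13, 0, 0, 0, 0.6, 0, 0, -0.17, 0, 0, 0, 0.6]
}}

```text
clock: 8.53
eef_pos: [348.1, -260.5, 206.4]
tcp_rot: [3.141, -0.001, 1.747]
contact_force: [0.9, -1.4, -0.3]
opening: 0.8
grasp_force: 0.0
```

```bash
python3 - <<'E'
from h import *
s=cams.grab_frame("scene"); w=cams.grab_frame("wrist")
for c in blobs(s,(5,60,90),(25,255,255),(160,240,240,330),20): print("scene",rect(s,c,63),c.min(0),c.max(0))
cv2.imwrite("pics/s4.png",np.hstack([cv2.resize(s["color"][230:380,100:300],(400,300)),cv2.resize(w["color"],(400,300))]))
go(611,100,200,-1.4)
E
```

```text
scene [ 386.7 -288.2  140.6  192.2   10. ] [[160 263]] [[239 329]]
[0.3122 0.3189 0.0108] [0.0088 0.0066 0.2004]
```

View pics/s4.png

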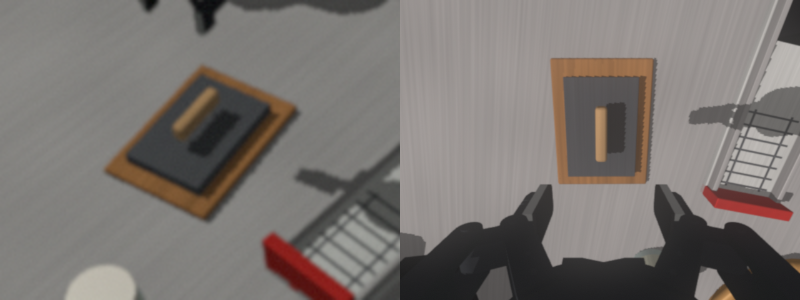

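The lid lies flat and centred on board_2 (bar at about (600,135) in the right panel). Next: closed fingers go into the gap between the tins and push along -y.

```bash
python3 -c "
from h import *
go(610,85,200,-1.44)"
```

```text
[0.2976 0.3153 0.0109] [0.0088 0.0066 0.2011]
```

Call:
{"op": "send_rows", "data": {
  "targets": [0.03, 0.032, 0, 0, 0, 0.02, -1, 0.055, 0.058, 0, 0, 0, 0.04, -1, 0.08, 0.085, 0, 0, 0, 0.06, -1, 0.11, 0.117, 0, 0, 0, 0.08, -1, 0.14, 0.148, 0, 0, 0, 0.1, -1, 0.17, 0.18, 0, 0, 0, 0.12, -1, 0.2, 0.212, 0, 0, 0, 0.14, -1, 0.23, 0.244, 0, 0, 0, 0.16, -1, 0.26, 0.276, 0.005, 0, 0, 0.18, -1, 0.285, 0.302, 0.01, 0, 0, 0.2, -1, 0.298, 0.315, 0.01, 0, 0, 0.2, -1, 0.298, 0.315, 0.01, 0, 0, 0.2, -1]
}}

```text
clock: 9.63
eef_pos: [608.8, 91.7, 193.8]
tcp_rot: [3.14, -0.002, 1.55]
contact_force: [-1.3, -0.3, 0.3]
opening: 0.0
grasp_force: 0.0
```

Call:
{"op": "send_rows", "data": {
  "targets": [0, 0, 0, 0, 0, 0, -1, 0, 0, 0, 0, 0, 0, -1, 0, 0, 0, 0, 0, 0, -1]
}}

```text
clock: 9.88
eef_pos: [605.8, 86.6, 194.6]
tcp_rot: [-3.142, -0.0, 1.546]
contact_force: [-0.7, -0.1, 0.3]
opening: 0.004
grasp_force: 0.0
```

```bash
python3 -c "
from h import *
go(610,85,45,-1.44)
w=cams.grab_frame('wrist'); cv2.imwrite('pics/w5.png',w['color'])"
```

```text
[-0.0015  0.0042  0.1496] [-0.0001 -0.0002  0.0004]
```

View pics/w5.png

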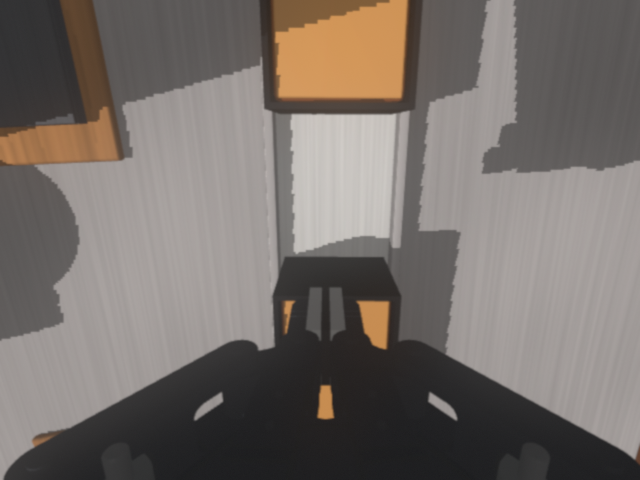

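The wrist view shows the bare white floor in the gap between rows 112 and 258, the parked tin above it, and the near rim of our tin at about row 297. Checking the rim's y before descending.

```bash
python3 -c "
from h import *
w=cams.grab_frame('wrist')
print(ray(w,(337,297),97),ray(w,(335,258),12),ray(w,(340,109),97),w['xyz'],r.sense()['eef_pos'])"
```

```text
[612.61931633  42.63365572] [613.31915814  41.81430922] [616.53373812 172.45795526] [607.05648086 161.22681418 336.51694057] [606.11496753  86.50453201 194.88955074]
```

Call:
{"op": "send_rows", "data": {
  "targets": [-0.001, 0.004, 0.03, 0, 0, 0, -1, -0.001, 0.004, 0.055, 0, 0, 0, -1, -0.001, 0.004, 0.08, 0, 0, 0, -1, -0.001, 0.004, 0.105, 0, 0, 0, -1, -0.001, 0.004, 0.13, 0, 0, 0, -1, -0.001, 0.004, 0.145, 0, 0, 0, -1, -0.001, 0.004, 0.15, 0, 0, 0, -1, -0.001, 0.004, 0.15, 0, 0, 0, -1]
}}

```text
clock: 10.65
eef_pos: [609.8, 85.8, 43.7]
tcp_rot: [-3.14, -0.0, 1.546]
contact_force: [-0.5, 0.3, -0.1]
opening: 0.0
grasp_force: 0.0
```

Call:
{"op": "send_rows", "data": {
  "targets": [-0.005, 0, 0, 0, 0, 0, -1, -0.01, 0, 0, 0, 0, 0, -1, -0.015, 0, 0, 0, 0, 0, -1, -0.02, 0, 0, 0, 0, 0, -1, -0.025, 0, 0, 0, 0, 0, -1, -0.03, 0, 0, 0, 0, 0, -1, -0.035, 0, 0, 0, 0, 0, -1, -0.04, 0, 0, 0, 0, 0, -1, -0.045, 0, 0, 0, 0, 0, -1, -0.05, 0, 0, 0, 0, 0, -1]
}}

```text
clock: 11.48
eef_pos: [609.8, 36.4, 44.8]
tcp_rot: [3.14, -0.001, 1.547]
contact_force: [-0.8, 5.1, 1.6]
opening: -0.002
grasp_force: 0.0
```

Call:
{"op": "send_rows", "data": {
  "targets": [-0.008, 0, 0, 0, 0, 0, -1, -0.016, 0, 0, 0, 0, 0, -1, -0.024, 0, 0, 0, 0, 0, -1, -0.032, 0, 0, 0, 0, 0, -1, -0.04, 0, 0, 0, 0, 0, -1, -0.048, 0, 0, 0, 0, 0, -1, -0.056, 0, 0, 0, 0, 0, -1, -0.064, 0, 0, 0, 0, 0, -1, -0.072, 0, 0, 0, 0, 0, -1, -0.08, 0, 0, 0, 0, 0, -1, -0.088, 0, 0, 0, 0, 0, -1, -0.096, 0, 0, 0, 0, 0, -1]
}}

```text
clock: 12.48
eef_pos: [607.1, -60.2, 44.6]
tcp_rot: [3.141, -0.001, 1.547]
contact_force: [0.5, 5.7, 1.3]
opening: 0.001
grasp_force: 0.0
```

Call:
{"op": "send_rows", "data": {
  "targets": [-0.008, 0, 0, 0, 0, 0, -1, -0.016, 0, 0, 0, 0, 0, -1, -0.024, 0, 0, 0, 0, 0, -1, -0.032, 0, 0, 0, 0, 0, -1, -0.04, 0, 0, 0, 0, 0, -1, -0.048, 0, 0, 0, 0, 0, -1, -0.056, 0, 0, 0, 0, 0, -1, -0.064, 0, 0, 0, 0, 0, -1, -0.072, 0, 0, 0, 0, 0, -1, -0.08, 0, 0, 0, 0, 0, -1, -0.087, 0, 0, 0, 0, 0, -1, -0.093, 0, 0, 0, 0, 0, -1]
}}

```text
clock: 13.48
eef_pos: [604.9, -153.2, 44.5]
tcp_rot: [3.141, -0.001, 1.547]
contact_force: [0.2, 5.5, 1.7]
opening: -0.004
grasp_force: 0.0
```

```bash
python3 - <<'E'
from h import *
w=cams.grab_frame('scene'); cv2.imwrite('pics/s6.png',cv2.resize(w['color'][180:400,190:450],None,fx=2.5,fy=2.5)); print(r.sense()['eef_pos'])
E
```

```text
[ 604.9907184  -154.1594329    44.52233001]
```

View pics/s6.png

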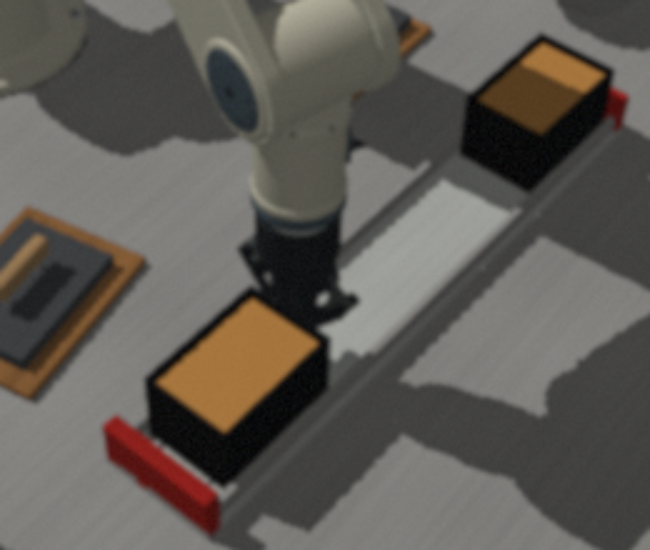

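The tin slides well between the rails and stands about 20 mm short of the stop (gap at about (190,465)). Finishing slowly.

Call:
{"op": "send_rows", "data": {
  "targets": [-0.002, 0, 0, 0, 0, 0, -1, -0.004, 0, 0, 0, 0, 0, -1, -0.006, 0, 0, 0, 0, 0, -1, -0.008, 0, 0, 0, 0, 0, -1, -0.01, 0, 0, 0, 0, 0, -1, -0.012, 0, 0, 0, 0, 0, -1, -0.014, 0, 0, 0, 0, 0, -1, -0.016, 0, 0, 0, 0, 0, -1, -0.018, 0, 0, 0, 0, 0, -1]
}}

```text
clock: 14.28
eef_pos: [604.5, -170.5, 44.5]
tcp_rot: [3.141, -0.001, 1.547]
contact_force: [0.2, 4.8, 0.8]
opening: 0.0
grasp_force: 0.0
```

Call:
{"op": "send_rows", "data": {
  "targets": [-0.001, 0, 0, 0, 0, 0, -1, -0.002, 0, 0, 0, 0, 0, -1, -0.003, 0, 0, 0, 0, 0, -1]
}}

```text
clock: 14.53
eef_pos: [604.5, -173.4, 44.5]
tcp_rot: [3.141, -0.001, 1.547]
contact_force: [0.7, 3.9, -0.4]
opening: -0.0
grasp_force: 0.0
```

Call:
{"op": "send_rows", "data": {
  "targets": [-0.001, 0, 0, 0, 0, 0, -1, -0.002, 0, 0, 0, 0, 0, -1]
}}

```text
clock: 14.7
eef_pos: [604.4, -175.3, 44.5]
tcp_rot: [3.141, -0.001, 1.547]
contact_force: [1.6, 11.2, 1.9]
opening: 0.006
grasp_force: 0.0
```

Call:
{"op": "send_rows", "data": {
  "targets": [-0.0005, 0, 0, 0, 0, 0, -1, -0.001, 0, 0, 0, 0, 0, -1]
}}

```text
clock: 14.87
eef_pos: [604.7, -175.4, 44.6]
tcp_rot: [3.141, -0.002, 1.546]
contact_force: [2.1, 11.0, 1.6]
opening: 0.002
grasp_force: 0.0
```

Call:
{"op": "send_rows", "data": {
  "targets": [-0.001, 0, 0, 0, 0, 0, -1, -0.001, 0, 0, 0, 0, 0, -1, -0.001, 0, 0, 0, 0, 0, -1]
}}

```text
clock: 15.12
eef_pos: [604.9, -175.5, 44.7]
tcp_rot: [3.14, -0.003, 1.546]
contact_force: [2.3, 14.6, 2.4]
opening: -0.003
grasp_force: 0.0
```

The tin is blocked (force climbing, no motion), so it is against the stop. Backing off, rising, and looking.

Call:
{"op": "send_rows", "data": {
  "targets": [0.002, 0, 0, 0, 0, 0, -1, 0.006, 0, 0, 0, 0, 0, -1, 0.015, 0, 0, 0, 0, 0, -1, 0.03, 0, 0, 0, 0, 0, -1, 0.05, 0, 0, 0, 0, 0, -1, 0.06, 0, -0.01, 0, 0, 0, -1, 0.06, 0, -0.04, 0, 0, 0, -1, 0.06, 0, -0.075, 0, 0, 0, -1, 0.06, 0, -0.11, 0, 0, 0, -1, 0.06, 0, -0.145, 0, 0, 0, -1, 0.06, 0, -0.18, 0, 0, 0, -1, 0.06, 0, -0.2, 0, 0, 0, -1]
}}

```text
clock: 16.12
eef_pos: [606.9, -117.0, 249.8]
tcp_rot: [3.136, 0.001, 1.547]
contact_force: [0.4, -0.3, -0.1]
opening: 0.004
grasp_force: 0.0
```

Call:
{"op": "send_rows", "data": {
  "targets": [0.03, 0, 0, 0, 0, 0, -1, 0.06, 0, 0, 0, 0, 0, -1, 0.09, 0, 0, 0, 0, 0, -1, 0.12, 0, 0, 0, 0, 0, -1, 0.12, 0, 0, 0, 0, 0, -1]
}}

```text
clock: 16.53
eef_pos: [608.3, 7.5, 245.6]
tcp_rot: [3.14, -0.002, 1.55]
contact_force: [-0.4, -0.2, -0.6]
opening: 0.001
grasp_force: 0.0
```

```bash
python3 - <<'E'
from h import *
t=cams.grab_frame("top"); s=cams.grab_frame("scene")
for c in blobs(t,(5,60,90),(25,255,255),(375,185,432,232)): print("loaf",rect(t,c,91))
for c in blobs(t,(5,60,90),(25,255,255),(212,190,264,222)): print("parked",rect(t,c,91))
for c in blobs(t,(5,60,90),(25,255,255),(395,280,425,315),10): print("lid bar",rect(t,c,63))
cv2.imwrite("pics/s7.png",np.hstack([cv2.resize(s["color"][230:400,120:380],(416,272)),cv2.resize(t["color"][170:340,200:460],(384,251+21))]))
E
```

```text
loaf [ 604.4 -255.    84.2  123.7   -1.1]
parked [ 6.174e+02  2.425e+02  8.140e+01  1.295e+02 -3.000e-01]
lid bar [ 347.5 -260.5   17.5   76.7   10. ]
```

View pics/s7.png

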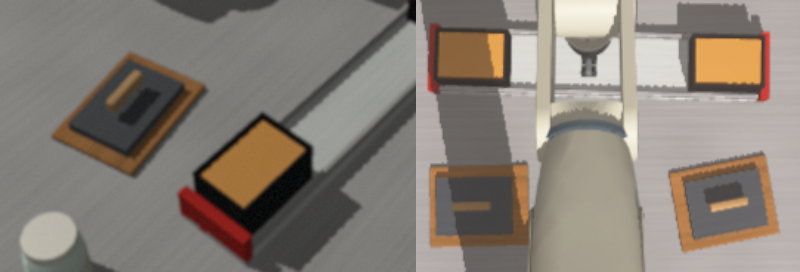

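Lid, tin and stop all look right in both panels (tin rim meets the red stop at (768,65)). A quick numeric check of any gap follows: black rim edge against the red stop.

```bash
python3 - <<'E'
from h import *
t=cams.grab_frame("top"); hsv=cv2.cvtColor(t["color"],cv2.COLOR_BGR2HSV)
for row in (204,210,216):
    m=[u for u in range(425,445) if (hsv[row,u,0]<6 or hsv[row,u,0]>170) and hsv[row,u,1]>150 and hsv[row,u,2]>80]
    print(row,[ray(t,(u,row),55)[1].round(1) for u in(m[0]-.5,m[-1]+.5)],"rim@97",ray(t,(m[0]-.5,row),97)[1].round(1))
    print(t["color"][row,424:442].tolist())
s=cams.grab_frame("scene"); cv2.imwrite("pics/s8.png",cv2.resize(s["color"][295:395,225:325],(600,600),interpolation=2))
E
```

```text
204 [np.float64(-337.2), np.float64(-346.0)] rim@97 -328.9
[[86, 166, 231], [85, 166, 231], [86, 167, 232], [86, 167, 231], [86, 167, 232], [85, 166, 231], [85, 166, 231], [86, 167, 231], [81, 158, 227], [64, 117, 183], [55, 58, 65], [61, 65, 93], [59, 65, 156], [55, 65, 207], [64, 72, 206], [115, 120, 194], [172, 176, 183], [172, 176, 183]]
210 [np.float64(-336.9), np.float64(-345.7)] rim@97 -328.5
[[87, 168, 232], [87, 169, 232], [86, 168, 232], [87, 168, 232], [87, 168, 232], [87, 168, 232], [87, 168, 232], [86, 168, 232], [81, 158, 226], [64, 115, 179], [55, 59, 66], [60, 64, 92], [59, 65, 157], [56, 65, 207], [64, 71, 204], [116, 120, 193], [174, 176, 184], [174, 177, 185]]
216 [np.float64(-336.5), np.float64(-345.3)] rim@97 -328.2
[[87, 168, 232], [86, 167, 232], [87, 169, 232], [87, 168, 232], [86, 168, 232], [87, 168, 232], [87, 168, 232], [88, 169, 232], [82, 158, 225], [62, 109, 171], [56, 59, 66], [63, 65, 93], [60, 65, 157], [56, 63, 205], [64, 71, 206], [116, 122, 202], [172, 176, 182], [172, 176, 182]]
```

View pics/s8.png

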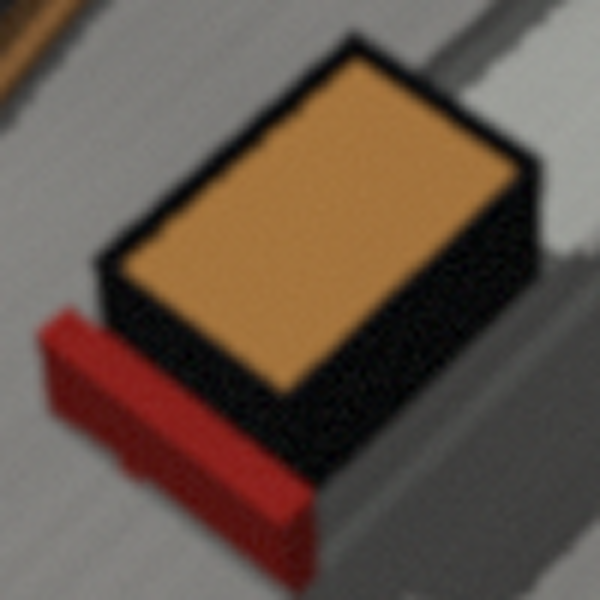

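The tin is flush with the stop: the rim is at y ≈ -328.6, the stop's inner face is at ≈ -329, and no gap shows along the red top edge. Handing in.

```bash
python3 -c "
from rig import r
print(r.sign_off())"
```

```text
the job is handed in; nothing more can be done
None
```

The lid is lying flat in the middle of the empty right-hand board (board_2), the uncovered tin was slid along the track against the red stop at the free (-y) end, and the job was handed in at about 17 s.

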